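Feed jar caps into the capper's track

ROBOT

A 6-joint arm with a two-finger parallel gripper is mounted at the origin on the work surface. World frame = base frame: x ahead of the robot, y to its left, z up, the work surface at z = 0. Lengths are in mm, angles in rad, forces in N, time in s.
With the tool pointing down it reaches from about 275 to 750 mm from the base axis. Payload 10.2 kg.
Tool frame: the origin (TCP) lies between the finger pads; the fingertips stand arm.nose_length ahead of it and the grasp point (between the pads) is the TCP (arm.nose_length is the distance from the TCP to the fingertips, in mm); z points along the fingers, y is the direction in which the jaws open and shut (so a half turn about z gives the same grasp; the last joint's range is limited). The gripper opens to 88 mm and grips with 3 to 60 N. Pads are 18 mm wide; open, the fingers measure 123 mm over their backs; the gripper's body (75 mm by 187 mm) begins 45 mm behind the grasp point.
Start: joints at [0.962, 0.313, 1.498, -0, 1.331, -0.223], TCP at [197.571, 486.412, 234.22] pointing down, gripper open.
Joint ranges: [-2.94, 2.94], [-0.97, 2.17], [0.19, 2.56], [-1.23, 4.37], [0.02, 3.11], [-2.88, 2.88]. Speed limits (rad/s): [2.39, 2.39, 3.01, 3.14, 3.14, 3.14].

INTERFACE

Orientations are given as a rotation vector (axis times angle).
In Python, from plant import arm, vision, order, models gives the robot as it stands.
- The arm moves only by the shell command python3 -m crank 'ROWS' [OPENING] [FORCE]. ROWS is JSON, a list of rows, each a list of 4 numbers: the shift along the tool's x, y, z in m, then the turn about the tool's z in rad. In form: [[tx, ty, tz, spin], ...]. A call has 1 to 20 rows; each row shifts and turns the commanded pose from where the row before left it, along the tool's axes as they then stand; what a row does not reach is not made up. A row lasts 1/8 s, in which the tool goes at most 62.5 mm and 10.7 degrees, less where a joint would pass 70% of its speed; a pose out of reach is approached as far as the arm can. A call with a gripper value outside its range is refused whole. OPENING is the gripper command: -1 is fully open, 1 is shut, values between are in proportion, set as the call begins (- or left out, the last holds). The fingers move at their own pace and stop on an object; FORCE is the grip in N (left out, the last holds). Time passes only in rows, so rows that do not move let the fingers close. It gives the time, the measured TCP pose, the force and the opening at its end, in the units of the state.
- arm.read_state(): the state, without advancing time (a new reading comes with each control period).
- vision.capture(name): name is "side" or "top"; returns a dict with "color" (480x640x3 uint8, red, green, blue), "mtx" (3x3 intrinsics, pixels), "view" (4x4, takes a point from world to camera coordinates). Camera axes: x right, y down, z forward; pixel columns grow to the right and rows downward; lengths in mm; the calibration is good to about 2 mm. A picture is of the moment at which its call begins. There is no depth.
- order.finish_job(): hands the job in, once; it reports no verdict.
Trained networks look in a picture, given as the dict that the camera call returned (one of the last four; its "shot" number tells which), for a name from the list of things; names that differ only in an ending like _2 or _b are one class to them, and where a whole thing is asked for, a point or a joint stands for the part that bears it (a point fixed in the world has none). Each returns a list of dicts, best first, with "score" (0 to 1); they miss things now and then, are a little off and sometimes report something else, mostly with a low value. They report only what shows in the picture. A call takes as long as a camera call.
- models.outline_of(target, picture): "pixels" (480x640 bool, what is visible of it) and "location" ([row, column] in pixels, amid what is visible of it).
- models.mark_of(target, picture): "location" ([row, column] in pixels: a listed point, or the origin of a listed thing).
The state is a dict: "time": time; "qpos": joint angles; "qvel": joint speeds; "tau": joint torques, N m; "eef_pos": TCP position; "ee_rot": TCP orientation; "ft_force": force on the tool from outside, world axes, zero at the start; "torque": the same for the moment, N m; "finger_gap": finger opening in mm.
Only numpy, scipy, OpenCV 4.12 (cv2) and the standard library are available. Lean on these libraries where they do the work, as an engineer would, in place of code of your own. Each camera call takes 0.05 s, during which the arm holds its last target.

TASK

With the fingertips, sweep the three small screw caps across the jar capper's feed tray and through the gate into the cap track one at a time, each cap past the gate before the next one comes up to it, until all three stand in a row pushed up against the stop. Only push them along the floor: do not pick up or tip any cap. Leave the large cap where it lies in the tray, and leave the jars and everything else on the bench alone.

Things in the scene. Friction and masses are not known exactly. Their poses are not given: they have to be found in the camera images.
- capper: benchtop jar capper, fixed; place and yaw differ per run. Origin: on the bench below the middle of the gate; y is the feed direction (tray, gate, track, stop, capping head), x across it, z up. Capping head at the track's far end, 130 mm wide and up to 353 mm high from y = 155 mm on, its chuck (26 mm radius) at y = 205, 115 mm above the bench: no need to reach there
- tray (a point): middle of the flat steel feed tray at floor height, 140 mm before the gate; axes as the capper's. Tray 190 mm wide in x, 280 mm long in y, floor 70 mm above the bench, thin rims 8 mm high at both sides and the rear. Two guide bars 8 mm high and 6 mm thick close in like a funnel from 91 mm either side, 78 mm before the gate, to the gate
- gate (a point): middle of the gate, the 40 mm wide mouth of the track, at floor height (70 mm above the bench); axes as the capper's. The track runs on in +y, level with the tray, between rails 40 mm apart inside, 6 mm wide and 8 mm high. Caps stand 16 mm taller than guides and rails: a fingertip 10 to 20 mm above the floor clears them and still pushes a cap
- stop (a point): middle of the stop blade's near face at floor height, 125 mm past the gate; axes as the capper's. The blade stands 18 mm high across the track; a small air cylinder beside it on the +x side (28 to 80 mm out) rises 22 mm above the floor. With the row against the stop the cap centres lie 108, 74 and 40 mm past the gate
- cap_1: one of three identical small black ribbed screw caps, a closed disc 34 mm across and 24 mm high, about 14 g, lying open side down on the tray floor. Origin: centre of its underside; z up. Which of the three goes first does not matter. It slides easily when pushed.
- cap_2: one of three identical small black ribbed screw caps, a closed disc 34 mm across and 24 mm high, about 14 g, lying open side down on the tray floor. Origin: centre of its underside; z up. Which of the three goes first does not matter. It slides easily when pushed.
- cap_3: one of three identical small black ribbed screw caps, a closed disc 34 mm across and 24 mm high, about 14 g, lying open side down on the tray floor. Origin: centre of its underside; z up. Which of the three goes first does not matter. It slides easily when pushed.
- large_cap: a larger black ribbed screw cap, 50 mm across and 24 mm high, that belongs to other jars and is too wide for the gate; it lies in the rear of the tray on one side or the other and stays there. Origin: centre of its underside
- jar_1: open amber glass jar, 39 mm across, 58 mm high, standing on the bench on the -x side of the track. Origin: centre of its underside
- jar_2: the same kind of jar on the +x side of the track
- forceps: steel forceps 125 mm long lying on the bench near the robot on the right; leave alone
- pipette: white pipette 240 mm long lying on the bench to the right of the tray, up to 48 mm high; leave alone
- marker: marker pen 135 mm long lying on the bench near the robot on the left; leave alone

How it is judged (in metres and radians):
On the way, in this order (a step that is already met when the one before it is completed fails the run):
1. one small cap lies wholly past the gate in the track while the other two are still in the tray, at least 30 mm short of the gate ((((y of cap_1 in the frame of gate above 0.017 m and x of cap_1 in the frame of gate between -0.012 and 0.012 m) and y of each of cap_2, cap_3 in the frame of gate below -0.03 m) or (y of each of cap_1, cap_3 in the frame of gate below -0.03 m and (y of cap_2 in the frame of gate above 0.017 m and x of cap_2 in the frame of gate between -0.012 and 0.012 m)) or (y of each of cap_1, cap_2 in the frame of gate below -0.03 m and (y of cap_3 in the frame of gate above 0.017 m and x of cap_3 in the frame of gate between -0.012 and 0.012 m)))), for 0.2 s.
2. two small caps lie wholly past the gate while the third is still in the tray, at least 30 mm short of the gate ((((y of cap_1 in the frame of gate above 0.017 m and x of cap_1 in the frame of gate between -0.012 and 0.012 m) and (y of cap_2 in the frame of gate above 0.017 m and x of cap_2 in the frame of gate between -0.012 and 0.012 m) and y of cap_3 in the frame of gate below -0.03 m) or ((y of cap_1 in the frame of gate above 0.017 m and x of cap_1 in the frame of gate between -0.012 and 0.012 m) and y of cap_2 in the frame of gate below -0.03 m and (y of cap_3 in the frame of gate above 0.017 m and x of cap_3 in the frame of gate between -0.012 and 0.012 m)) or (y of cap_1 in the frame of gate below -0.03 m and (y of cap_2 in the frame of gate above 0.017 m and x of cap_2 in the frame of gate between -0.012 and 0.012 m) and (y of cap_3 in the frame of gate above 0.017 m and x of cap_3 in the frame of gate between -0.012 and 0.012 m)))), for 0.2 s.
At the end, for the whole second after the job is handed in: all three small caps lie flat and at rest in the track in a row against the stop (every cap's centre more than 30 mm past the gate, so at most 10 mm of slack in the whole row), the large cap is within 20 mm of where it lay, the jars stand (y of cap_1 in the frame of gate between 0.03 and 0.115 m and x of cap_1 in the frame of gate between -0.01 and 0.01 m and z of cap_1 in the frame of gate between -0.003 and 0.003 m and angle between each of cap_1, cap_2, cap_3's own z axis and vertical below 0.15 rad and linear speed of each of cap_1, cap_2, cap_3 below 0.02 m/s and y of cap_2 in the frame of gate between 0.03 and 0.115 m and x of cap_2 in the frame of gate between -0.01 and 0.01 m and z of cap_2 in the frame of gate between -0.003 and 0.003 m and y of cap_3 in the frame of gate between 0.03 and 0.115 m and x of cap_3 in the frame of gate between -0.01 and 0.01 m and z of cap_3 in the frame of gate between -0.003 and 0.003 m and distance of large_cap from where it was at the start of the episode below 0.02 m and angle between each of jar_1, jar_2's own z axis and vertical below 0.2 rad); the robot touches nothing.
It fails at once if a small cap is lifted more than 7 mm off the tray and track floor, tipped over by more than about 35 degrees, or falls off the machine (z of any of cap_1, cap_2, cap_3 in the frame of gate above 0.007 m or z of any of cap_1, cap_2, cap_3 in the frame of gate below -0.01 m or angle between any of cap_1, cap_2, cap_3's own z axis and vertical above 0.6 rad).
It fails at once if the large cap is moved by more than 20 mm or lifted (distance of large_cap from where it was at the start of the episode above 0.02 m or z of large_cap in the frame of gate above 0.007 m).
It fails at once if a jar, the forceps, the pipette or the marker is moved by more than 20 mm, or a jar knocked over (distance of any of jar_1, jar_2, forceps, pipette, marker from where it was at the start of the episode above 0.02 m or angle between any of jar_1, jar_2's own z axis and vertical above 0.3 rad).
It also fails if it takes over 53 s, if anything falls off the work surface, if the arm or the gripper's body presses on something with over 40 N, if the wrist force passes 120 N, or if a joint passes its speed limit or range.

## Working session

There is one attempt and no reset: what is moved stays moved. The work goes in short steps, Python scripts to look and compute and a shell command to move; the robot and the scene stay as the last step left them, time stands still between calls to the robot, and variables do not carry over. Pictures are saved under pics/ and viewed, and the job is handed in when it is done.

```bash
mkdir -p pics; ls; cat > h.py <<'E'
import numpy as np, cv2
from plant import arm, vision, order, models
def save(p,n): cv2.imwrite('pics/'+n, cv2.cvtColor(p['color'],cv2.COLOR_RGB2BGR))
def ray(p,rc,z):
    K=p['mtx'];V=np.array(p['view']);R=V[:3,:3];t=V[:3,3]
    d=R.T@np.linalg.inv(K)@np.array([rc[1],rc[0],1.]); c=-R.T@t
    return c+d*(z-c[2])/d[2]
def proj(p,X):
    V=np.array(p['view']);q=p['mtx']@(V[:3,:3]@np.array(X)+V[:3,3]); return q[1]/q[2],q[0]/q[2]
E
python3 - <<'E'
from h import *
print(arm.read_state(), arm.nose_length)
for n in('top','side'):
    p=vision.capture(n); save(p,n+'0.png')
    V=np.array(p['view']); print(n,'cam',-V[:3,:3].T@V[:3,3])
    for t in('tray','gate','stop','cap_1','large_cap','jar_1'):
        z={'jar_1':0}.get(t,70)
        for m in models.mark_of(t,p)[:5]: print(t,round(m['score'],2),np.round(m['location']),np.round(ray(p,m['location'],z)[:2],1))
E
```

```text
pics
{'time': 0.0, 'qpos': array([ 9.61620584e-01,  3.13469496e-01,  1.49840385e+00,  1.36827978e-05,
        1.33100202e+00, -2.23424933e-01]), 'qvel': array([ 0.00116037, -0.00076361,  0.00056344, -0.00107134, -0.00120135,
       -0.00095234]), 'tau': array([-1.35055117e-03, -4.02193165e+01, -2.52274060e+01,  6.94217649e-02,
        3.50655697e-02, -9.19772469e-05]), 'eef_pos': array([197.41323578, 486.21100355, 233.66360863]), 'ee_rot': array([-6.02089205e-01, -3.08281599e+00,  1.83403651e-03]), 'ft_force': array([-0.30192688,  0.17316302, -0.78481536]), 'torque': array([-0.01367781, -0.02765829, -0.01153731]), 'finger_gap': 88.1660802763507} 19.0
top cam [ 374.50403265  -72.33718431 1080.12494183]
tray 0.76 [199. 294.] [540.1   2.7]
stop 0.8 [211. 162.] [519.8 262.2]
cap_1 0.77 [185. 276.] [567.1  37.5]
cap_1 0.64 [220. 279.] [498.6  32.8]
cap_1 0.58 [222. 332.] [494.2 -70. ]
large_cap 0.75 [173. 320.] [590.7 -49.1]
jar_1 0.9 [167. 191.] [622.9 225. ]
jar_1 0.63 [253. 215.] [439.7 173.5]
side cam [  46.02815043 -915.71583147  678.2492713 ]
tray 0.63 [218. 350.] [545.    7.4]
gate 0.73 [196. 317.] [521.4 133.6]
stop 0.63 [175. 294.] [517.8 268.3]
cap_1 0.62 [210. 352.] [565.8  36.2]
cap_1 0.55 [239. 346.] [496.3 -69.1]
large_cap 0.97 [224. 384.] [599.8 -49.7]
jar_1 0.73 [194. 337.] [630.7 244.2]
jar_1 0.61 [220. 283.] [446.1 177.1]
jar_1 0.3 [238. 346.] [551.4  35.1]
```

```bash
python3 - <<'E'
import cv2
a=cv2.imread('pics/top0.png')[120:300,100:400]; cv2.imwrite('pics/top0c.png',cv2.resize(a,(800,480),interpolation=cv2.INTER_CUBIC))
a=cv2.imread('pics/side0.png')[140:300,240:440]; cv2.imwrite('pics/side0c.png',cv2.resize(a,(750,600),interpolation=cv2.INTER_CUBIC))
E
```

```text
(no output)
```

View pics/top0c.png

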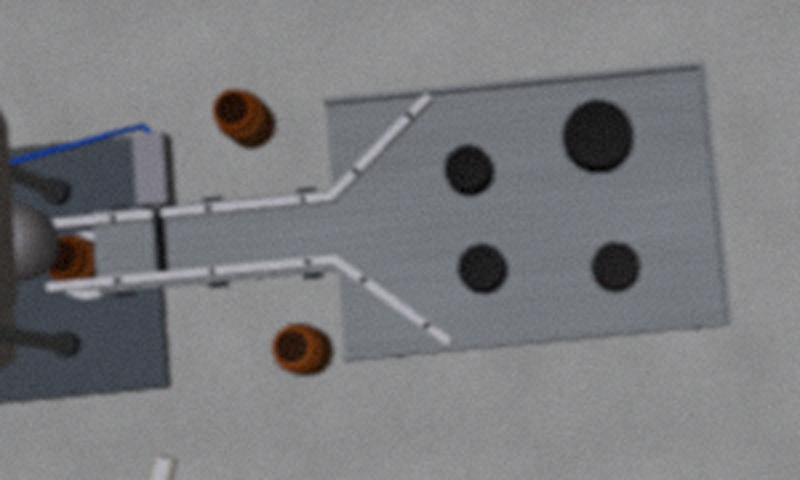

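View pics/side0c.png

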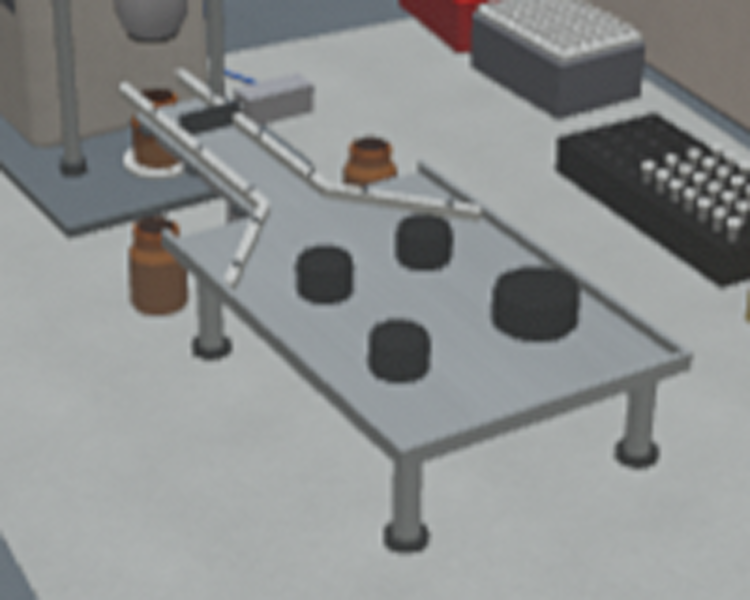

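View pics/top0.png

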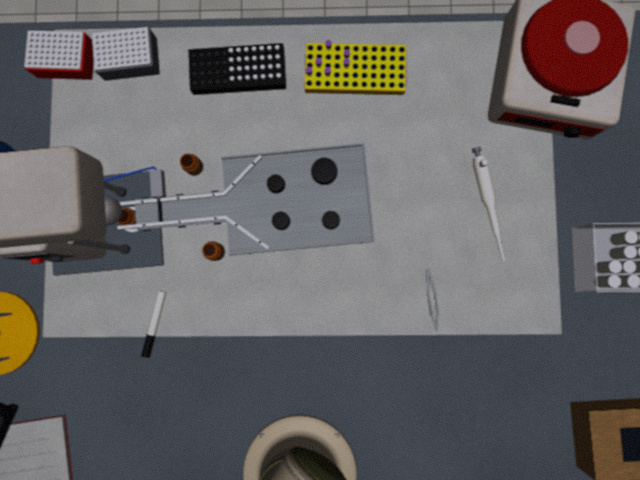

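```bash
cat >> h.py <<'E'
import json
def toC(w):
    x,y,a=json.load(open('fit.json')); d=np.array(w[:2])-[x,y]; c,s=np.cos(a),np.sin(a)
    return np.array([c*d[0]+s*d[1], -s*d[0]+c*d[1]])
def toW(u,z=70):
    x,y,a=json.load(open('fit.json')); c,s=np.cos(a),np.sin(a)
    return np.array([x+c*u[0]-s*u[1], y+s*u[0]+c*u[1], z])
def tcp():
    s=arm.read_state(); from scipy.spatial.transform import Rotation as R
    ty=R.from_rotvec(s['ee_rot']).as_matrix()[:,1]
    a=json.load(open('fit.json'))[2]
    print('t',round(s['time'],2),'TCP cap frame',np.round(toC(s['eef_pos']),1),'tip z',round(s['eef_pos'][2]-19,1),'yaw err',round(np.arctan2(ty[1],ty[0])-a,3),'F',np.round(s['ft_force'],1),'gap',round(s['finger_gap'],1))
def caps(p):
    out=[]
    for n in('cap_1','large_cap'):
        for m in models.outline_of(n,p):
            if m['score']<.25: continue
            r,c=np.nonzero(m['pixels'])
            # fit by matching silhouette of cylinder
            from scipy.optimize import least_squares
            R=17 if n=='cap_1' else 25
            th=np.linspace(0,2*np.pi,48)
            g=ray(p,[r.mean(),c.mean()],82)
            def cen(w):
                pts=[proj(p,[w[0]+R*np.cos(t),w[1]+R*np.sin(t),z]) for t in th for z in(70,94)]
                h=cv2.convexHull(np.array(pts,np.float32)); M=cv2.moments(h)
                return np.array([M['m01']/M['m00'],M['m10']/M['m00']]),M['m00']
            s=least_squares(lambda w:cen(w)[0]-[r.mean(),c.mean()],g[:2],diff_step=1e-3)
            out.append((n,round(m['score'],2),np.round(toC(s.x),1),'area',len(r),round(cen(s.x)[1])))
    for o in out: print(*o)
E
python3 - <<'E'
from h import *
from scipy.optimize import least_squares
p=vision.capture('top')
k=[((330,195),(23,0,78)),((335,262),(-23,0,78)),((428,97),(91,-78,78)),((448,340),(-91,-78,78)),((327,101),(95,0,74)),((703,66),(95,-280,78)),((728,323),(-95,-280,74)),((345,360),(-95,0,70)),((166,240),(0,125,88))]
obs=np.array([[120+v/2.667,100+u/2.667] for (u,v),_ in k])
def f(q):
    c,s=np.cos(q[2]),np.sin(q[2])
    return (np.array([proj(p,[q[0]+c*X[0]-s*X[1],q[1]+s*X[0]+c*X[1],X[2]]) for _,X in k])-obs).ravel()
s=least_squares(f,[521,135,.08],x_scale=[1,1,.01]); print(s.x,np.round(f(s.x).reshape(-1,2),1).tolist())
json.dump(list(s.x),open('fit.json','w'))
for n in('top','side'):
    q=vision.capture(n); print(n); caps(q)
    for t in('tray','gate','stop'):
        for m in models.mark_of(t,q): print(t,m['score'],np.round(toC(ray(q,m['location'],70)),1))
    a=q['color'].copy()
    for u in [(20,0),(-20,0),(20,125),(-20,125),(95,-280),(-95,-280),(-95,0),(95,0)]:
        r,c=proj(q,toW(u)); cv2.circle(a,(int(c*8),int(r*8)),8,(255,0,0),-1,cv2.LINE_AA,3)
    a=a[120:300,100:440]; cv2.imwrite(f'pics/fit_{n}.png',cv2.resize(a[...,::-1],(800,424),interpolation=cv2.INTER_CUBIC))
tcp()
E
```

```text
[5.27499277e+02 1.36488273e+02 7.86099509e-02] [[0.6, 0.4], [-1.1, 0.2], [-0.5, 0.9], [1.0, 0.7], [0.1, -0.6], [-0.3, 0.6], [0.2, 0.5], [-0.6, -0.0], [0.5, -2.8]]
top
cap_1 0.82 [-238.4   25.2] area 256 308
cap_1 0.72 [-129.3   88.8] area 254 310
cap_1 0.67 [-144.4   18.5] area 273 297
large_cap 0.61 [-217.8  117.7] area 565 651
tray 0.85 [   0.6 -141.7]
gate 0.73 [2.7 3.3]
gate 0.63 [ -7.1 -10.6]
stop 0.9 [  4.6 128.9]
side
cap_1 0.6 [-376.6 -395.4] area 237 501
cap_1 0.54 [-422.  -387.1] area 215 523
cap_1 0.51 [-388.7 -335.4] area 215 456
large_cap 0.7 [-421.3 -387.1] area 210 953
large_cap 0.62 [-421.3 -457.4] area 439 1105
tray 0.92 [   0.2 -133.7]
gate 0.91 [ 7.9 14.2]
gate 0.39 [  68.8 -179.2]
stop 0.64 [ -5.2 123.1]
stop 0.44 [ 32.  -25.9]
t 1.35 TCP cap frame [-301.4  374.8] tip z 215.2 yaw err 1.106 F [-0.7  0.1 -0.3] gap 88.0
```

View pics/fit_top.png

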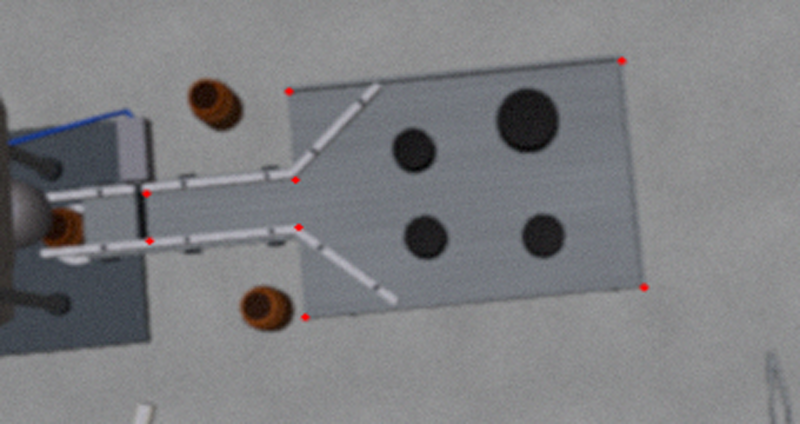

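View pics/fit_side.png

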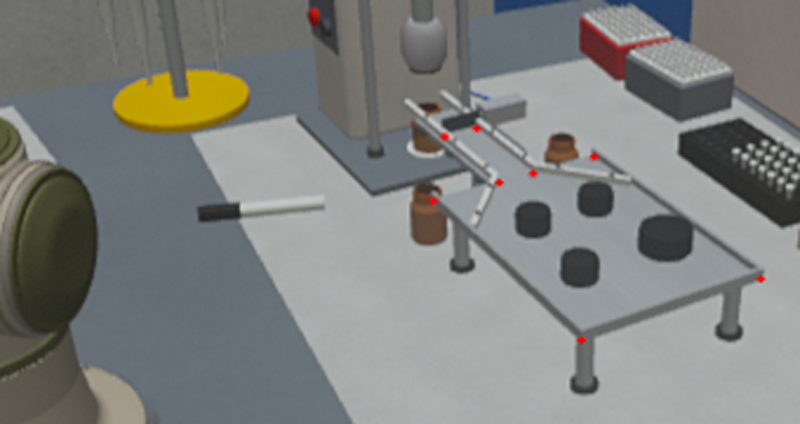

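```bash
sed -i "s#\[M\['m01'\]/M\['m00'\],M\['m10'\]/M\['m00'\]\]#[M['m10']/M['m00'],M['m01']/M['m00']]#" h.py
python3 - <<'E'
from h import *
for n in('top','side'):
    q=vision.capture(n); print(n); caps(q)
E
```

```text
top
cap_1 0.81 [ -46.4 -202.4] area 233 271
cap_1 0.54 [ -39.6 -105.8] area 278 277
cap_1 0.5 [  33.4 -102.2] area 278 286
large_cap 0.67 [  48.5 -197.1] area 545 584
side
cap_1 0.81 [ -47.6 -199.7] area 258 264
cap_1 0.7 [ 33.3 -99.4] area 210 217
cap_1 0.56 [ -38.9 -101.2] area 222 229
large_cap 0.65 [  48.8 -195.5] area 410 426
large_cap 0.65 [-260.9 -461.5] area 335 906
```

```bash
python3 -m crank '[[0,0,0,0.185],[0,0,0,0.185],[0,0,0,0.185],[0,0,0,0.185],[0,0,0,0.185],[0,0,0,0.18],[0,0,0,0]]' 0.5
```

```text
time: 2.52
eef_pos: [197.6, 486.4, 234.2]
ee_rot: [-2.129, -2.31, 0.0]
ft_force: [-0.1, -0.4, 0.2]
finger_gap: 22.5
```

```bash
python3 -m crank '[[-0.044,0,0,0],[-0.044,0,0,0],[-0.044,0,0,0],[-0.044,0,0,0],[-0.044,0,0,0],[-0.0293,0.0335,0,0],[-0.0293,0.0335,0,0],[-0.0293,0.0335,0,0],[-0.0293,0.0335,0,0],[-0.0293,0.0335,0,0],[-0.0293,0.0335,0,0],[-0.0293,0.0335,0,0],[-0.0293,0.0335,0,0],[-0.0293,0.0335,0,0],[-0.0293,0.0335,0,0],[0,0,0,0],[0,0,0,0]]'; python3 -c "
from h import *
tcp()"
```

```text
time: 4.65
eef_pos: [572.1, 2.2, 234.1]
ee_rot: [-2.128, -2.311, 0.0]
ft_force: [-0.5, -0.4, 0.3]
finger_gap: 22.0
t 4.65 TCP cap frame [  33.9 -137.4] tip z 215.1 yaw err 0.004 F [-0.5 -0.4  0.3] gap 22.0
```

Descend to tip z ≈ 84 and check.

```bash
python3 -m crank '[[0,0,0.03,0],[0,0,0.03,0],[0,0,0.03,0],[0,0,0.025,0],[0,0,0.016,0],[0,0,0,0]]'; python3 - <<'E'
from h import *
tcp()
for n in('side','top'):
    q=vision.capture(n); a=q['color'][120:300,200:440] if n=='top' else q['color'][140:300,240:440]
    cv2.imwrite(f'pics/d1_{n}.png',cv2.resize(a[...,::-1],(800,600),interpolation=cv2.INTER_CUBIC)); print(n);caps(q)
E
```

```text
time: 5.4
eef_pos: [572.0, 2.3, 102.9]
ee_rot: [-2.129, -2.309, 0.001]
ft_force: [0.1, 0.1, -0.3]
finger_gap: 21.9
t 5.4 TCP cap frame [  33.8 -137.3] tip z 83.9 yaw err 0.003 F [ 0.1  0.1 -0.3] gap 21.9
side
cap_1 0.78 [ -40.4 -103.8] area 222 230
cap_1 0.7 [  26.2 -105.7] area 150 220
cap_1 0.69 [ -47.3 -199.6] area 260 264
large_cap 0.72 [  49.7 -195.5] area 438 426
top
cap_1 0.61 [ -46.6 -202. ] area 265 271
cap_1 0.25 [86.3 59.3] area 377 309
large_cap 0.74 [  43.3 -205.7] area 287 583
```

View pics/d1_side.png

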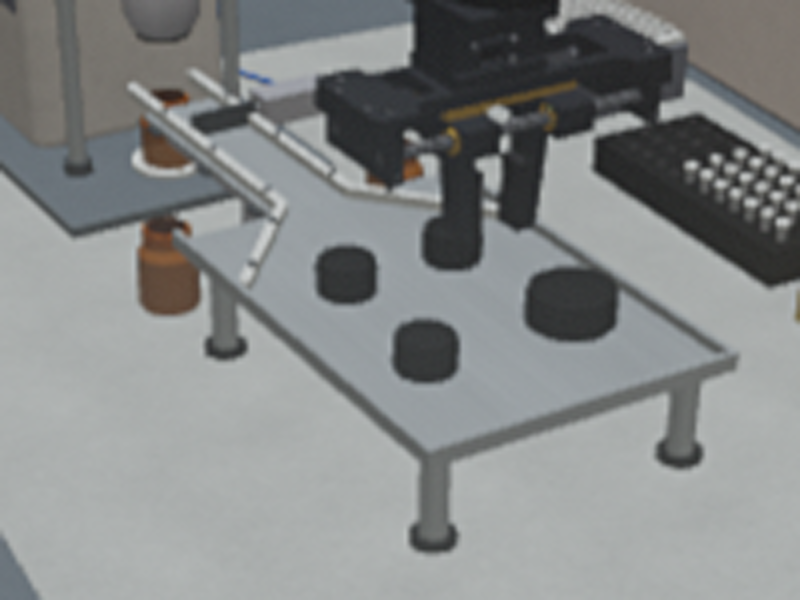

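View pics/d1_top.png

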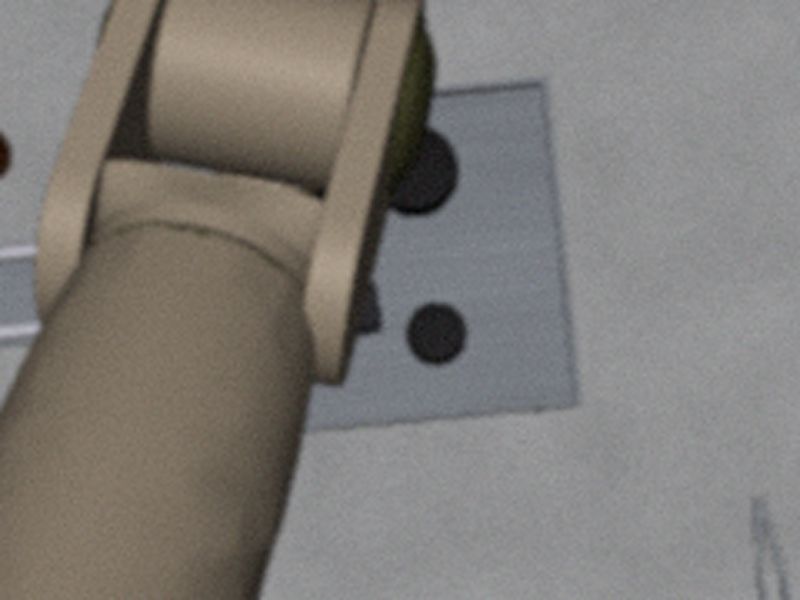

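```bash
python3 -m crank '[[0.006,0,0.001,0],[0.006,0,0.001,0],[0.006,0,0,0],[0.0075,-0.003,0,0],[0.0075,-0.0038,0,0],[0.0075,-0.0038,0,0],[0.0075,-0.0038,0,0],[0.0075,-0.0038,0,0],[0.0075,-0.0038,0,0],[0.0075,-0.0038,0,0],[0.0075,-0.0038,0,0],[0.007,-0.0038,0,0],[0.004,-0.001,0,0],[0,0,0,0]]'; python3 - <<'E'
from h import *
tcp()
for n in('side',):
    q=vision.capture(n); a=q['color'][140:300,240:440]
    cv2.imwrite(f'pics/d2_{n}.png',cv2.resize(a[...,::-1],(750,600),interpolation=cv2.INTER_CUBIC)); print(n);caps(q)
E
```

```text
time: 7.45
eef_pos: [531.1, 88.0, 101.3]
ee_rot: [2.13, 2.309, 0.0]
ft_force: [1.6, 0.2, -0.7]
finger_gap: 22.1
t 7.45 TCP cap frame [ -0.2 -48.6] tip z 82.3 yaw err 0.002 F [ 1.6  0.2 -0.7] gap 22.1
side
cap_1 0.71 [ -47.  -199.2] area 213 264
cap_1 0.63 [ -41.4 -103.6] area 221 230
cap_1 0.52 [ 31.8 -99.8] area 227 218
large_cap 0.64 [  48.5 -196.1] area 433 427
```

View pics/d2_side.png

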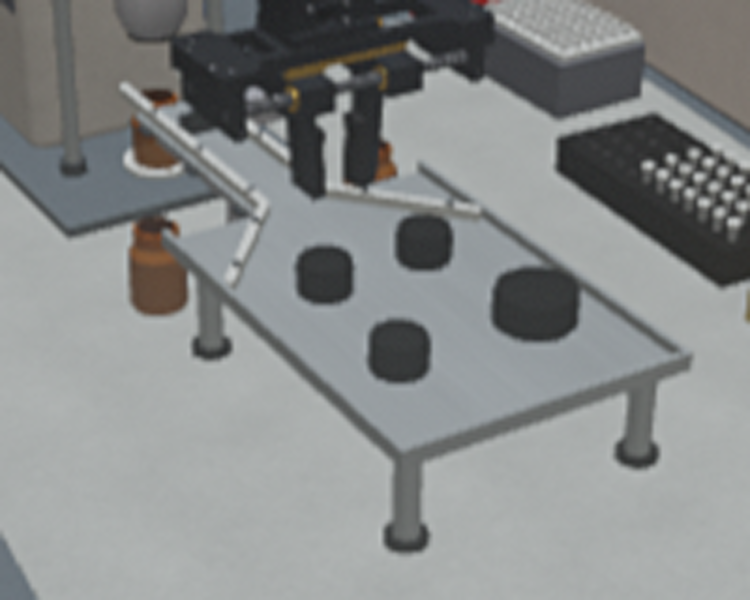

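```bash
python3 - <<'E'
from h import *
s=arm.read_state(); e=s['eef_pos']; print(e)
for n in('side','top'):
    q=vision.capture(n); save(q,f'now_{n}.png')
    a=q['color'].copy()
    for dz,c in((-19,(255,0,0)),(0,(0,255,0)),(60,(0,0,255))):
        r,cc=proj(q,e+[0,0,dz]); print(n,dz,r,cc,'crop', (cc-240)*3.75,(r-140)*3.75); cv2.circle(a,(int(cc*8),int(r*8)),10,c,-1,cv2.LINE_AA,3)
    a=a[100:260,220:420]
    if n=='side': cv2.imwrite('pics/p_side.png',cv2.resize(a[...,::-1],(750,600),interpolation=cv2.INTER_CUBIC))
E
```

```text
[531.21421703  87.62346239 101.21728087]
side -19 199.10459146593917 329.1413826706042 crop 334.28018501476566 221.64221799727187
side 0 191.892565174309 329.1542296380566 crop 334.3283611427123 194.59711940365875
side 60 168.32893952871703 329.196204128926 crop 334.48576548347256 106.23352323268887
top -19 202.87907026306056 249.76677330440472 crop 36.62539989151771 235.79651348647707
top 0 201.33994112458464 248.1704108623602 crop 30.63904073385075 230.02477921719242
top 60 196.06945944442444 242.70394362750352 crop 10.1397886031382 210.26047291659165
```

View pics/p_side.png

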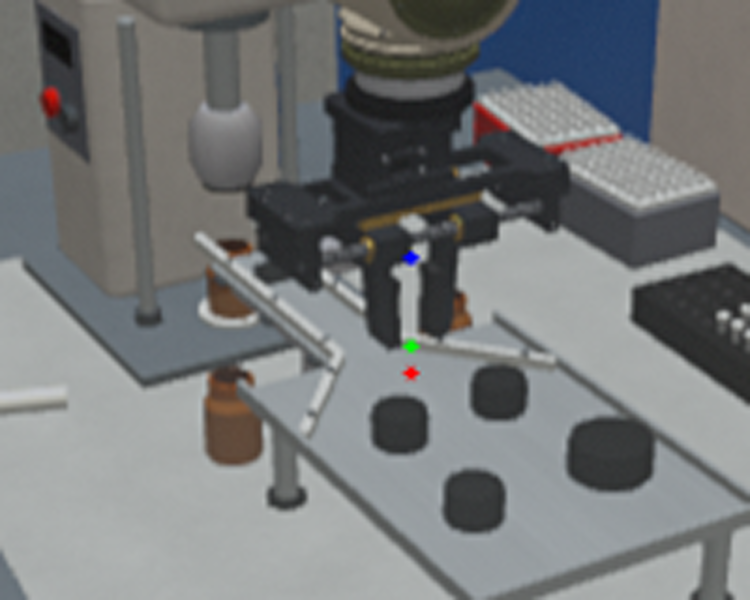

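View pics/now_top.png

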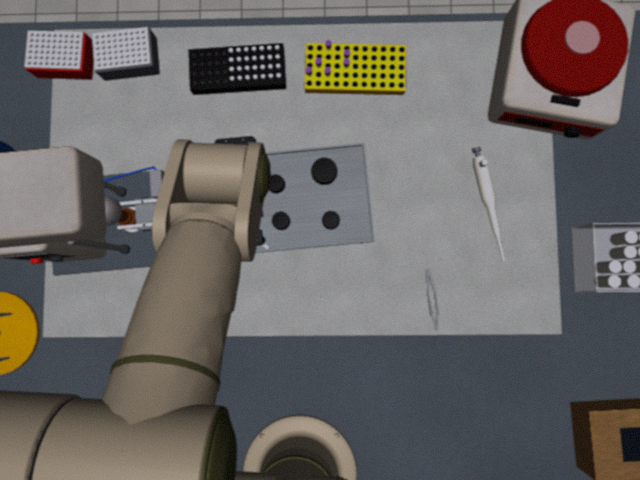

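```bash
cat >> h.py <<'E'
def wire(p,e,yaw,gap,zb,name,crop,full=True,scale=5):
    r0,r1,c0,c1=crop; a=cv2.resize(p['color'][r0:r1,c0:c1],None,fx=scale,fy=scale,interpolation=cv2.INTER_CUBIC)[...,::-1].copy()
    ty=np.array([np.cos(yaw),np.sin(yaw),0]); tx=np.array([-np.sin(yaw),np.cos(yaw),0])
    P=lambda X:(int((proj(p,X)[1]-c0+.5)*scale),int((proj(p,X)[0]-r0+.5)*scale))
    for s in(-1,1):
        for z,col in((zb,(0,0,255)),(zb+64,(0,255,0))):
            b=np.array([e[0],e[1],z])
            q=[b+ty*s*(gap/2+v)+tx*u for u,v in((-9,0),(9,0),(9,17.5),(-9,17.5))]
            cv2.polylines(a,[np.array([P(x) for x in q])],True,col,1)
    cv2.imwrite('pics/'+name,a)
E
python3 - <<'E'
from h import *
s=arm.read_state(); e=s['eef_pos']; yaw=json.load(open('fit.json'))[2]
q=vision.capture('side')
wire(q,e,yaw,22,82,'w82.png',(140,240,270,400))
wire(q,e,yaw,22,102,'w102.png',(140,240,270,400))
E
```

```text
(no output)
```

View pics/w82.png

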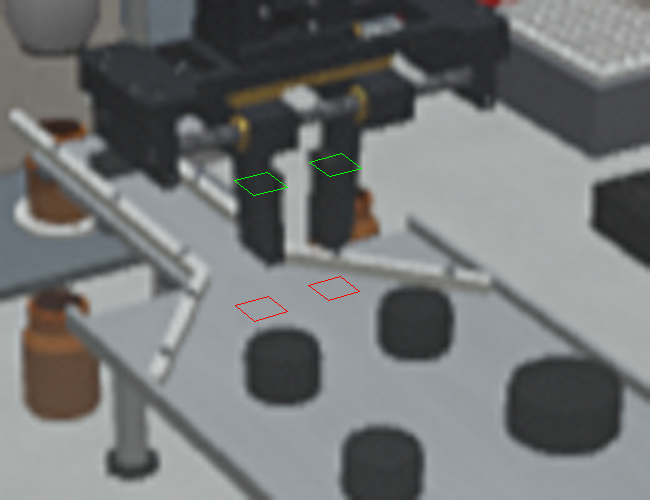

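View pics/w102.png

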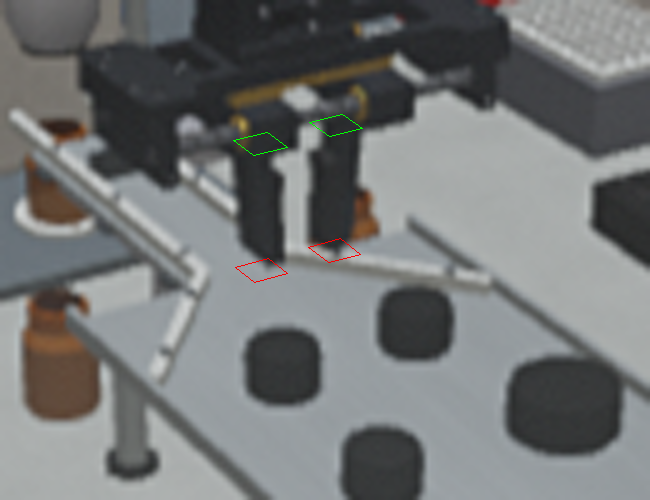

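```bash
python3 -m crank '[[0,0,0.004,0],[0,0,0.004,0],[0,0,0,0]]'; python3 - <<'E'
from h import *
s=arm.read_state(); e=s['eef_pos']; yaw=json.load(open('fit.json'))[2]; tcp()
q=vision.capture('side')
wire(q,e,yaw,22,e[2]+5,'w2.png',(140,240,270,400))
q=vision.capture('top')
a=q['color'].copy()
for u in(-37,37):
  for v in(-93,93):
    for z in(45,100):
      r,c=proj(q,[e[0]+v*np.cos(yaw)-u*np.sin(yaw),e[1]+v*np.sin(yaw)+u*np.cos(yaw),e[2]+z]); cv2.circle(a,(int(c*8),int(r*8)),8,(255,0,0) if z<50 else (0,255,0),-1,cv2.LINE_AA,3)
cv2.imwrite('pics/w2t.png',cv2.resize(a[100:280,120:360][...,::-1],(800,600),interpolation=cv2.INTER_CUBIC))
E
```

```text
time: 8.12
eef_pos: [530.9, 87.8, 92.8]
ee_rot: [-2.13, -2.308, 0.001]
ft_force: [-0.3, 0.2, 0.1]
finger_gap: 22.1
t 8.12 TCP cap frame [ -0.4 -48.8] tip z 73.8 yaw err 0.001 F [-0.3  0.2  0.1] gap 22.1
```

View pics/w2.png

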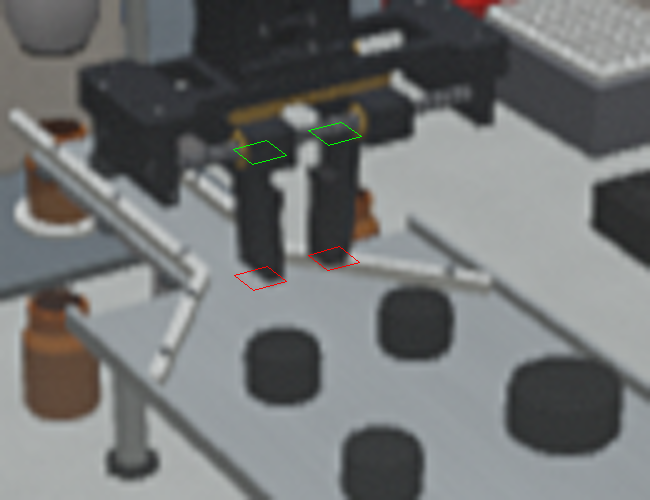

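View pics/w2t.png

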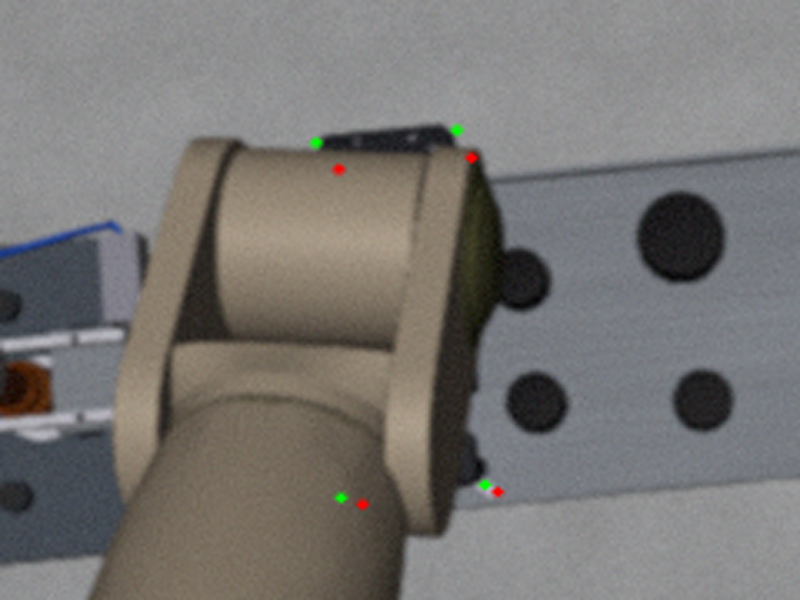

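```bash
python3 -m crank '[[0,0,0.004,0],[0,0,0.004,0],[0,0,0.004,0],[0,0,0,0]]'; python3 - <<'E'
from h import *
s=arm.read_state(); e=s['eef_pos']; yaw=json.load(open('fit.json'))[2]; tcp()
q=vision.capture('side')
wire(q,e,yaw,22,e[2]+5,'w3.png',(140,240,270,400))
E
```

```text
time: 8.72
eef_pos: [530.9, 87.8, 80.8]
ee_rot: [-2.13, -2.308, 0.001]
ft_force: [-0.8, 1.1, 0.8]
finger_gap: 21.9
t 8.72 TCP cap frame [ -0.4 -48.8] tip z 61.8 yaw err 0.001 F [-0.8  1.1  0.8] gap 21.9
```

View pics/w3.png

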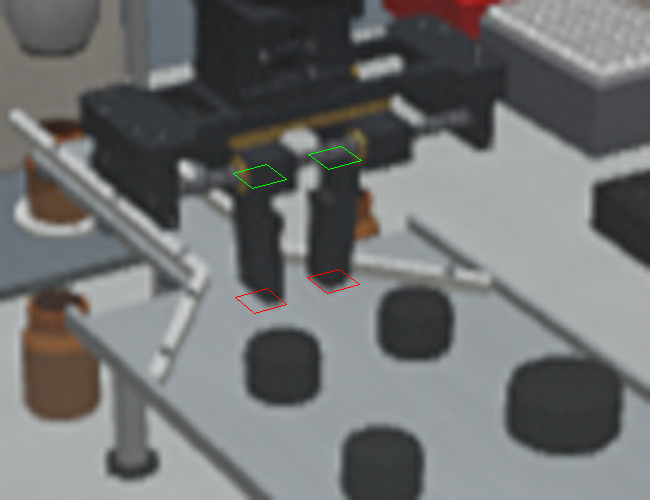

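```bash
python3 -m crank '[[0,0,0.004,0],[0,0,0.003,0],[0,0,0,0]]'; python3 -m crank '[[0,0,0.002,0],[0,0,0,0]]' | egrep 'pos|force';python3 -m crank '[[0,0,0.002,0],[0,0,0,0]]' | egrep 'pos|force'
```

```text
time: 9.15
eef_pos: [531.0, 87.8, 73.9]
ee_rot: [-2.131, -2.308, 0.001]
ft_force: [-0.6, -0.0, 0.5]
finger_gap: 21.8
eef_pos: [531.0, 87.8, 72.1]
ft_force: [-0.5, 0.2, 0.2]
eef_pos: [531.0, 87.8, 70.1]
ft_force: [0.2, 0.1, 0.4]
```

```bash
python3 - <<'E'
from h import *
s=arm.read_state(); e=s['eef_pos']; yaw=json.load(open('fit.json'))[2]; tcp()
q=vision.capture('side')
wire(q,e,yaw,22,e[2]+9,'w4.png',(140,240,270,400)); caps(q)
E
```

```text
t 9.65 TCP cap frame [ -0.3 -48.8] tip z 51.1 yaw err 0.001 F [0.2 0.1 0.4] gap 22.1
cap_1 0.84 [ -48.4 -199.3] area 229 264
cap_1 0.64 [ 32.8 -99.3] area 222 217
cap_1 0.46 [ -40.3 -103. ] area 221 230
large_cap 0.59 [  48.8 -194.6] area 397 426
```

View pics/w4.png

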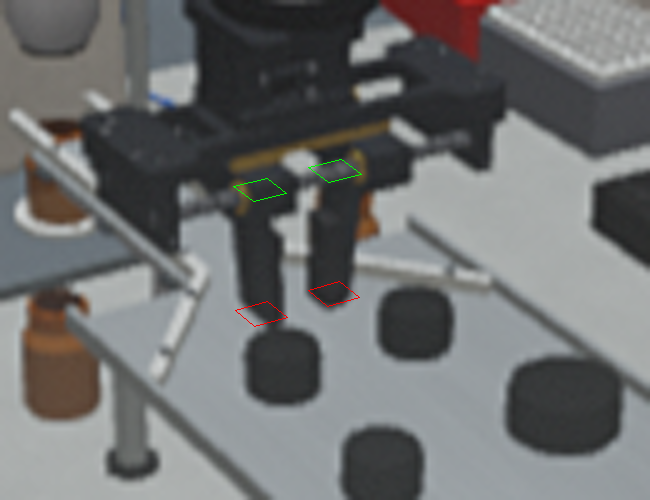

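```bash
for i in 1 2; do python3 -m crank '[[0,0,0.002,0],[0,0,0,0]]' | egrep 'pos|force';done;  python3 -m crank '[[0,0,0.001,0],[0,0,0,0]]' | egrep 'pos|force';python3 -m crank '[[0,0,0.001,0],[0,0,0,0]]' | egrep 'pos|force'
```

```text
eef_pos: [531.0, 87.8, 68.0]
ft_force: [-0.4, 0.3, -0.8]
eef_pos: [531.0, 87.8, 66.1]
ft_force: [-0.2, 0.5, 0.4]
eef_pos: [531.1, 87.8, 65.9]
ft_force: [-3.4, 0.4, 7.3]
eef_pos: [531.1, 87.8, 65.9]
ft_force: [-7.7, -0.1, 17.0]
```

```bash
python3 -m crank '[[0,0,-0.004,0],[0,0,-0.01,0],[0,0,0,0]]'; python3 - <<'E'
from h import *
tcp()
E
```

```text
time: 11.18
eef_pos: [531.5, 87.8, 79.0]
ee_rot: [2.13, 2.308, 0.002]
ft_force: [0.5, 0.8, -0.3]
finger_gap: 22.1
t 11.18 TCP cap frame [  0.2 -48.9] tip z 60.0 yaw err 0.001 F [ 0.5  0.8 -0.3] gap 22.1
```

```bash
python3 -m crank '[[0,0,-0.015,0],[0,0,-0.02,0],[-0.03,0.0112,0,0],[-0.03,0.0112,0,0],[-0.03,0.0112,0,0],[0,0,0,0],[0,0,0.015,0],[0,0,0.015,0],[0,0,0.005,0],[0,0,0,0]]'; python3 - <<'E'
from h import *
s=arm.read_state(); e=s['eef_pos']; yaw=json.load(open('fit.json'))[2]; tcp()
q=vision.capture('side')
wire(q,e,yaw,22,e[2]+4,'w5.png',(140,250,280,420)); caps(q)
E
```

```text
time: 12.42
eef_pos: [571.5, 1.1, 77.7]
ee_rot: [-2.13, -2.308, 0.001]
ft_force: [0.3, 0.4, -0.2]
finger_gap: 22.0
t 12.43 TCP cap frame [  33.2 -138.4] tip z 58.7 yaw err 0.002 F [ 0.3  0.4 -0.2] gap 22.0
cap_1 0.75 [ -46.9 -199.3] area 258 264
cap_1 0.66 [ -39.1 -102.7] area 209 230
cap_1 0.39 [ 21.6 -94.5] area 54 218
large_cap 0.68 [  48.5 -193.3] area 391 425
large_cap 0.66 [  6.2 127.9] area 13858 287
```

View pics/w5.png

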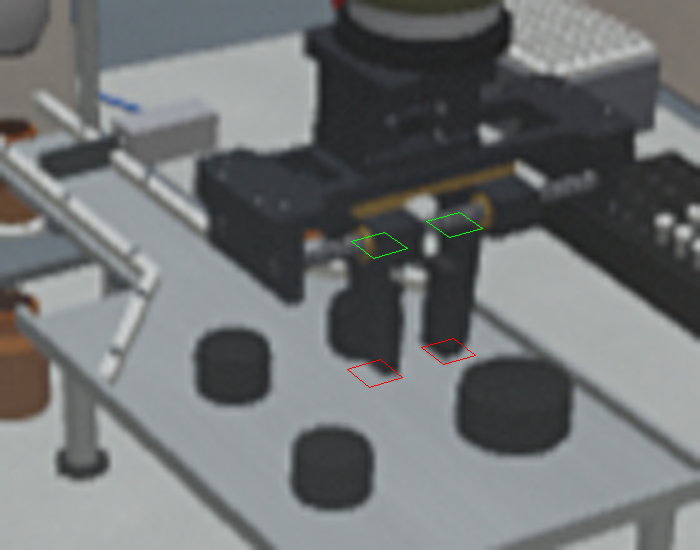

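```bash
python3 -m crank '[[0.006,0,0,0],[0.006,0,0,0],[0.006,0,0,0],[0.0075,-0.003,0,0],[0.0075,-0.0038,0,0],[0.0075,-0.0038,0,0],[0.0075,-0.0038,0,0],[0.0075,-0.0038,0,0],[0.0075,-0.0038,0,0],[0.006,-0.0038,0,0],[0.003,-0.002,0,0],[0,0,0,0]]'; python3 - <<'E'
from h import *
s=arm.read_state(); e=s['eef_pos']; yaw=json.load(open('fit.json'))[2]; tcp()
q=vision.capture('side')
wire(q,e,yaw,22,e[2]+4,'w6.png',(140,250,270,410)); caps(q)
E
```

```text
time: 14.08
eef_pos: [538.2, 70.4, 78.2]
ee_rot: [-2.131, -2.309, 0.0]
ft_force: [-0.1, 0.2, 0.1]
finger_gap: 22.1
t 14.07 TCP cap frame [  5.5 -66.7] tip z 59.2 yaw err 0.002 F [-0.1  0.2  0.1] gap 22.1
cap_1 0.7 [ -46.7 -199.8] area 247 264
cap_1 0.67 [ -38.6 -101.8] area 198 229
cap_1 0.5 [ 14.8 -46.8] area 27 206
large_cap 0.55 [  48.9 -195.4] area 409 426
```

View pics/w6.png

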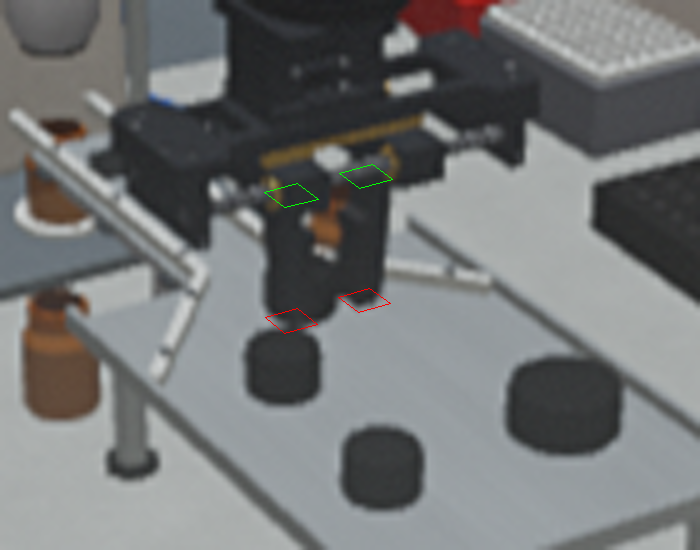

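```bash
python3 -m crank '[[0.006,-0.002,0,0],[0.007,-0.002,0,0],[0.007,-0.0015,0,0],[0.005,0,0,0],[0.003,0,0,0],[0,0,0,0]]'; python3 - <<'E'
from h import *
s=arm.read_state(); e=s['eef_pos']; yaw=json.load(open('fit.json'))[2]; tcp()
q=vision.capture('side'); a=q['color'][150:240,260:380]
cv2.imwrite('pics/w7.png',cv2.resize(a[...,::-1],None,fx=6,fy=6,interpolation=cv2.INTER_CUBIC)); caps(q)
E
```

```text
time: 14.98
eef_pos: [530.6, 97.9, 78.2]
ee_rot: [2.13, 2.309, 0.0]
ft_force: [0.6, -0.2, -0.1]
finger_gap: 22.1
t 14.97 TCP cap frame [  0.1 -38.7] tip z 59.2 yaw err 0.002 F [ 0.6 -0.2 -0.1] gap 22.1
cap_1 0.64 [ -39.9 -103.6] area 211 230
cap_1 0.47 [ -47.5 -199.6] area 257 264
large_cap 0.91 [  48.3 -195.2] area 404 426
large_cap 0.3 [ -47.6 -199.8] area 257 464
```

View pics/w7.png

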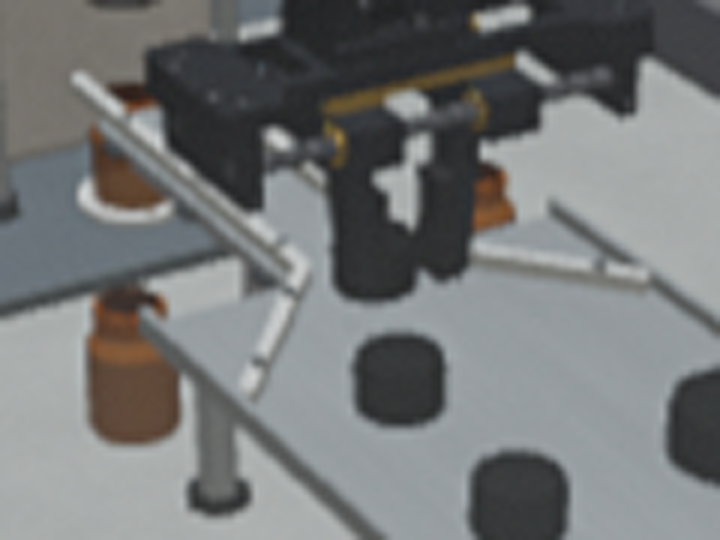

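```bash
cat >> h.py <<'E'
def sil(p,u,R=17):
    w=toW(u); th=np.linspace(0,6.283,60)
    q=np.array([proj(p,[w[0]+R*np.cos(t),w[1]+R*np.sin(t),z]) for t in th for z in(70,94)])
    return 'cols %.1f-%.1f rows %.1f-%.1f'%(q[:,1].min(),q[:,1].max(),q[:,0].min(),q[:,0].max())
def dsil(p,us,name,crop,scale=6):
    r0,r1,c0,c1=crop; a=cv2.resize(p['color'][r0:r1,c0:c1],None,fx=scale,fy=scale,interpolation=cv2.INTER_CUBIC)[...,::-1].copy()
    th=np.linspace(0,6.283,60)
    for u in us:
        w=toW(u)
        q=np.array([proj(p,[w[0]+17*np.cos(t),w[1]+17*np.sin(t),z])[::-1] for t in th for z in(70,94)])
        h=cv2.convexHull(((q-[c0-.5,r0-.5])*scale).astype(np.int32)); cv2.polylines(a,[h],True,(0,0,255),1)
    cv2.imwrite('pics/'+name,a)
E
python3 - <<'E'
from h import *
q=vision.capture('side')
for u in((0,-17),(-6,-17),(-10,-17),(-6,-22),(-39.5,-103)): print(u,sil(q,u))
dsil(q,[(0,-17),(-39.5,-103)],'w8.png',(150,240,260,380))
E
```

```text
(0, -17) cols 315.3-329.6 rows 186.0-201.5
(-6, -17) cols 313.1-327.4 rows 186.6-202.1
(-10, -17) cols 311.6-325.9 rows 186.9-202.5
(-6, -22) cols 314.1-328.4 rows 187.4-203.0
(-39.5, -103) cols 318.5-333.7 rows 204.9-221.7
```

View pics/w8.png

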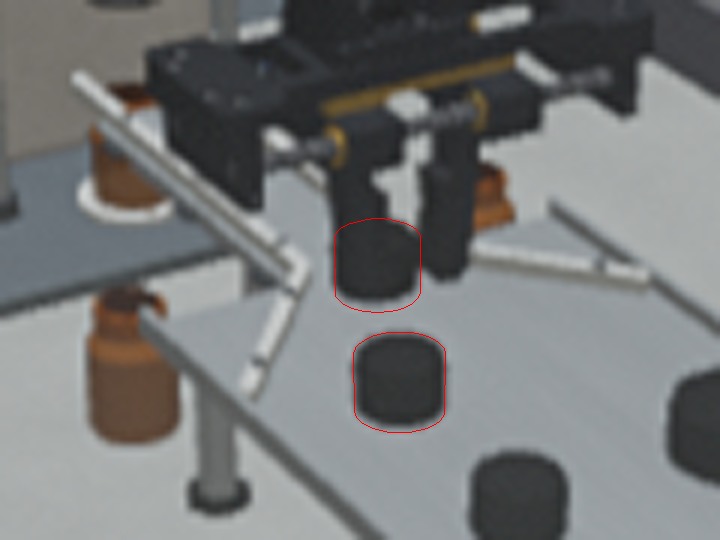

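```bash
python3 -m crank '[[0.004,0,0,0],[0.004,0,0,0],[0.004,0,0,0],[0.004,0,0,0],[0.004,0,0,0],[0.004,0,0,0],[0,0,0,0]]'; python3 - <<'E'
from h import *
tcp()
q=vision.capture('side')
dsil(q,[(0,6)],'w9.png',(150,240,260,380))
E
```

```text
time: 16.05
eef_pos: [528.6, 122.0, 78.2]
ee_rot: [-2.13, -2.309, 0.0]
ft_force: [0.6, 0.3, -0.4]
finger_gap: 21.8
t 16.05 TCP cap frame [ -0.  -14.5] tip z 59.2 yaw err 0.002 F [ 0.6  0.3 -0.4] gap 21.8
```

View pics/w9.png

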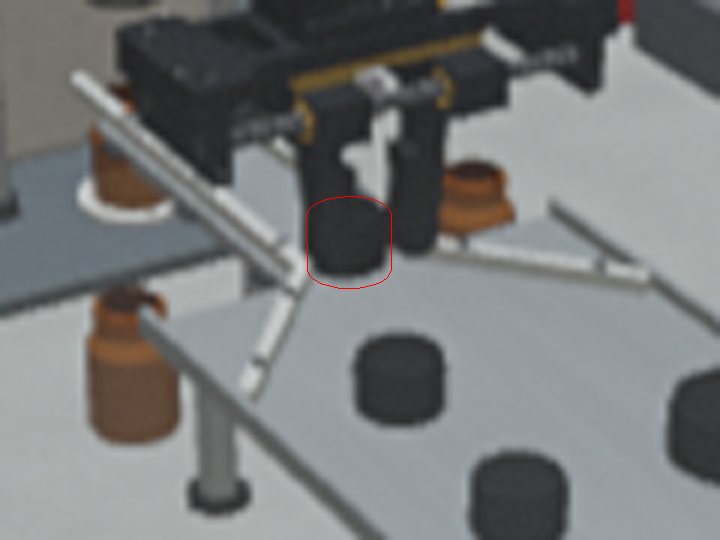

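```bash
python3 -m crank '[[0.005,0,0,0],[0.005,0,0,0],[0.005,0,0,0],[0.005,0,0,0]]' | egrep 'pos|force'; python3 -m crank '[[0.006,0,0,0],[0.006,0,0,0],[0.006,0,0,0],[0.006,0,0,0],[0.006,0,0,0],[0.006,0,0,0],[0.006,0,0,0],[0.004,0,0,0],[0.002,0,0,0],[0,0,0,0]]'; python3 - <<'E'
from h import *
tcp()
q=vision.capture('side')
dsil(q,[(0,76)],'w10.png',(130,220,240,360))
E
```

```text
eef_pos: [527.0, 142.1, 78.2]
ft_force: [0.1, 0.4, -0.5]
time: 17.85
eef_pos: [523.2, 189.6, 78.2]
ee_rot: [2.131, 2.309, -0.0]
ft_force: [0.5, -0.8, -0.4]
finger_gap: 22.0
t 17.85 TCP cap frame [-0.1 53.2] tip z 59.2 yaw err 0.002 F [ 0.5 -0.8 -0.4] gap 22.0
```

View pics/w10.png

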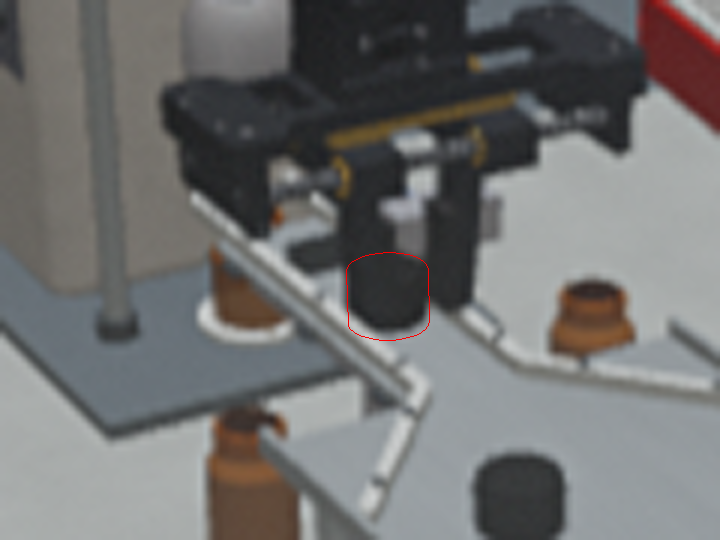

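```bash
python3 -m crank '[[-0.006,0,0,0],[-0.006,0,0,0],[0,0,-0.018,0],[0,0,-0.018,0],[-0.0457,-0.0098,0,0],[-0.0457,-0.0098,0,0],[-0.0457,-0.0098,0,0],[-0.0457,-0.0098,0,0],[0,0,0,0],[0,0,0.018,0],[0,0,0.014,0],[0,0,0.004,0],[0,0,0,0]]'; python3 - <<'E'
from h import *
tcp()
q=vision.capture('side'); caps(q)
dsil(q,[(-39.5,-102)],'w11.png',(140,240,270,390))
E
```

```text
time: 19.52
eef_pos: [499.8, -7.5, 78.2]
ee_rot: [-2.13, -2.309, 0.0]
ft_force: [0.8, 0.1, -0.5]
finger_gap: 21.8
t 19.52 TCP cap frame [ -38.9 -141.4] tip z 59.2 yaw err 0.002 F [ 0.8  0.1 -0.5] gap 21.8
cap_1 0.78 [ -47.4 -197.8] area 242 264
cap_1 0.37 [ -54.8 -104.7] area 23 233
large_cap 0.91 [  49.3 -195.4] area 426 426
```

View pics/w11.png

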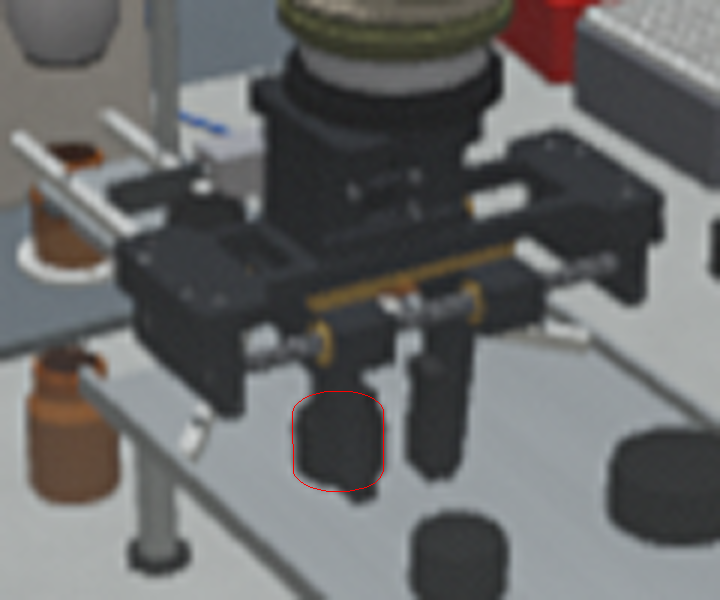

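```bash
python3 -m crank '[[0.006,0,0,0],[0.006,0,0,0],[0.006,0,0,0],[0.007,0.0025,0,0],[0.007,0.0034,0,0],[0.007,0.0034,0,0],[0.007,0.0034,0,0],[0.007,0.0034,0,0],[0.007,0.0034,0,0],[0.007,0.0034,0,0],[0.007,0.0034,0,0],[0.007,0.0034,0,0],[0.007,0.0034,0,0],[0.007,0.0034,0,0],[0.0055,0.0024,0,0],[0.003,0,0,0],[0,0,0,0]]'; python3 - <<'E'
from h import *
tcp()
q=vision.capture('side')
dsil(q,[(0,-16)],'w12.png',(140,240,260,380))
E
```

```text
time: 21.8
eef_pos: [530.1, 98.6, 78.2]
ee_rot: [-2.13, -2.309, 0.0]
ft_force: [-0.8, 0.4, 1.2]
finger_gap: 21.7
t 21.8 TCP cap frame [ -0.4 -38. ] tip z 59.2 yaw err 0.002 F [-0.8  0.4  1.2] gap 21.7
```

View pics/w12.png

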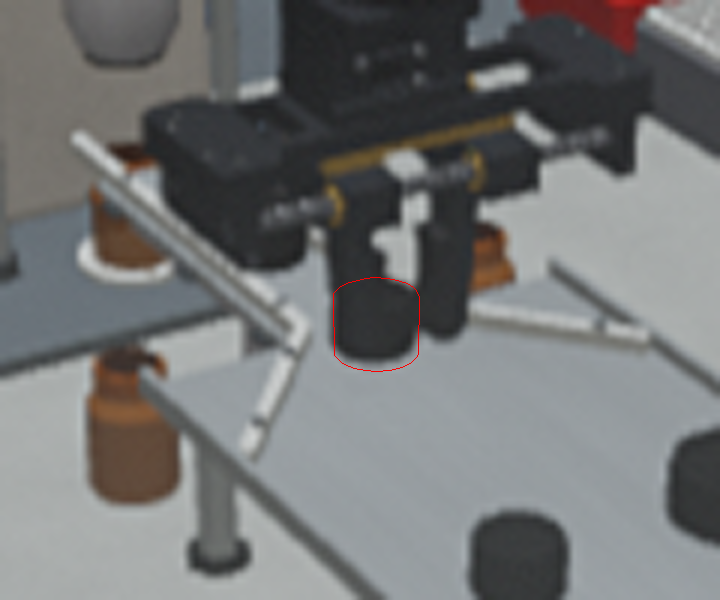

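```bash
python3 -m crank '[[0.005,0,0,0],[0.005,0,0,0],[0.005,0,0,0],[0.005,0,0,0],[0.006,0,0,0],[0.006,0,0,0],[0.006,0,0,0],[0.006,0,0,0],[0.006,0,0,0],[0.006,0,0,0],[0.005,0,0,0],[0.003,0,0,0],[0.002,0,0,0],[0,0,0,0]]'; python3 - <<'E'
from h import *
tcp()
q=vision.capture('side')
dsil(q,[(0,50)],'w13.png',(130,230,240,360))
E
```

```text
time: 23.6
eef_pos: [525.0, 164.3, 78.2]
ee_rot: [2.131, 2.309, 0.0]
ft_force: [0.1, 0.2, 0.1]
finger_gap: 22.1
t 23.6 TCP cap frame [-0.3 27.9] tip z 59.2 yaw err 0.001 F [0.1 0.2 0.1] gap 22.1
```

View pics/w13.png

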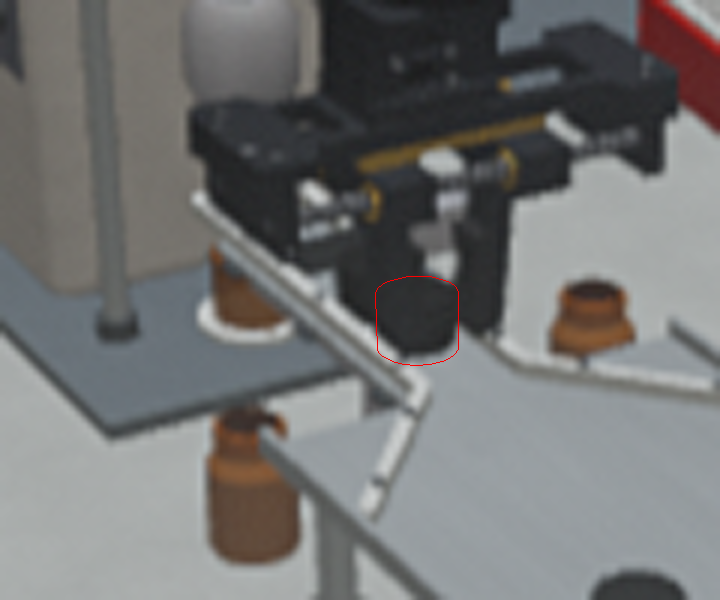

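```bash
python3 -m crank '[[-0.006,0,0,0],[-0.006,0,0,0],[0,0,-0.018,0],[0,0,-0.018,0],[-0.0425,-0.0078,0,0],[-0.0425,-0.0078,0,0],[-0.0425,-0.0078,0,0],[-0.0425,-0.0078,0,0],[-0.0425,-0.0078,0,0],[-0.0425,-0.0078,0,0],[0,0,0,0],[0,0,0.018,0],[0,0,0.014,0],[0,0,0.004,0],[0,0,0,0]]'; python3 - <<'E'
from h import *
tcp()
q=vision.capture('side'); caps(q)
dsil(q,[(-47,-199.5)],'w14.png',(140,260,270,420),5)
q=vision.capture('top');save(q,'t14.png'); caps(q)
cv2.imwrite('pics/t14c.png',cv2.resize(q['color'][130:280,90:390][...,::-1],(800,400),interpolation=cv2.INTER_CUBIC))
E
```

```text
time: 25.52
eef_pos: [499.7, -105.3, 78.2]
ee_rot: [-2.13, -2.309, 0.0]
ft_force: [-0.3, 0.1, -0.2]
finger_gap: 22.2
t 25.52 TCP cap frame [ -46.7 -238.9] tip z 59.2 yaw err 0.002 F [-0.3  0.1 -0.2] gap 22.2
cap_1 0.73 [ 0.2 52.9] area 178 184
cap_1 0.53 [ 1.6 97.1] area 101 175
large_cap 0.68 [  47.5 -199.5] area 338 429
cap_1 0.7 [87.3 58.2] area 375 309
cap_1 0.67 [ 12.3 163. ] area 27238 322
cap_1 0.66 [-0.2 49.1] area 306 302
cap_1 0.64 [-0.  83.9] area 286 308
large_cap 0.39 [  63.  -182.4] area 79 586
```

View pics/w14.png

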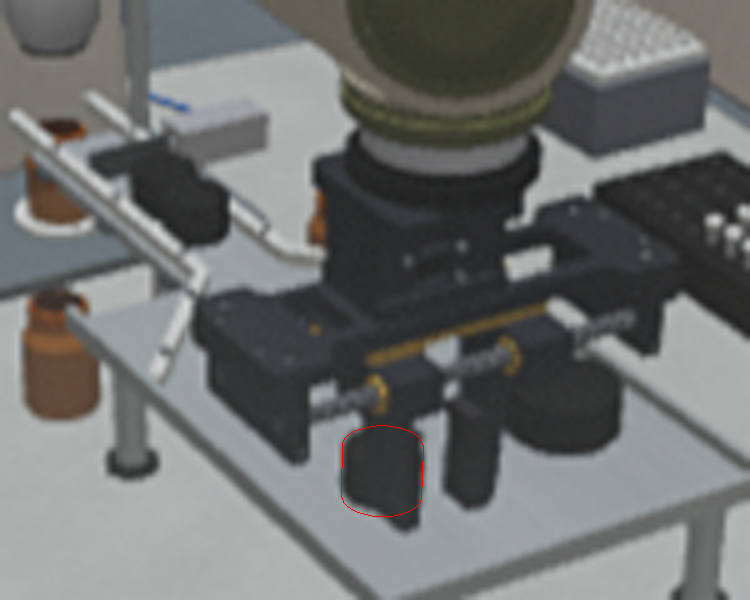

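View pics/t14c.png

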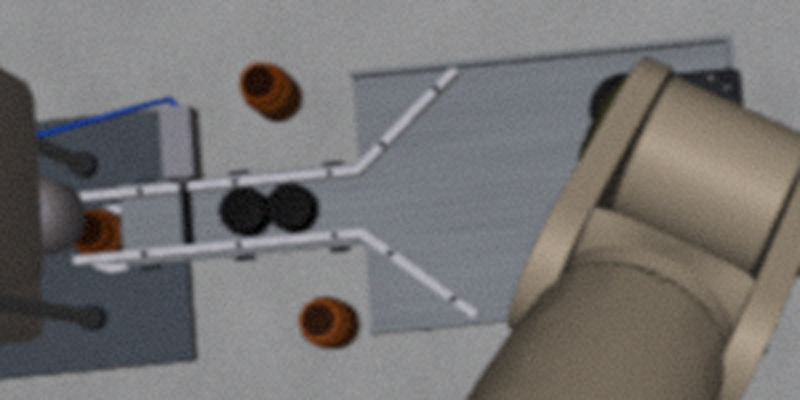

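```bash
python3 -m crank '[[0.006,0,0,0],[0.006,0,0,0],[0.006,0,0,0],[0.007,0.0015,0,0],[0.008,0.002,0,0],[0.008,0.002,0,0],[0.008,0.002,0,0],[0.008,0.002,0,0],[0.008,0.002,0,0],[0.008,0.002,0,0],[0.008,0.002,0,0],[0.008,0.002,0,0],[0.008,0.002,0,0],[0.008,0.002,0,0],[0.008,0.002,0,0],[0.008,0.002,0,0],[0.008,0.002,0,0],[0.008,0.002,0,0],[0.005,0.0015,0,0],[0.002,0,0,0]]'; python3 - <<'E'
from h import *
tcp()
q=vision.capture('side'); caps(q)
e=toC(arm.read_state()['eef_pos'])
dsil(q,[e+[0,22]],'w15.png',(140,260,270,420),5)
E
```

```text
time: 28.32
eef_pos: [519.1, 40.7, 78.2]
ee_rot: [2.13, 2.309, -0.0]
ft_force: [-0.4, -0.2, 0.4]
finger_gap: 22.1
t 28.32 TCP cap frame [-15.9 -94.9] tip z 59.2 yaw err 0.002 F [-0.4 -0.2  0.4] gap 22.1
cap_1 0.59 [ -9.5 -80.2] area 51 218
```

View pics/w15.png

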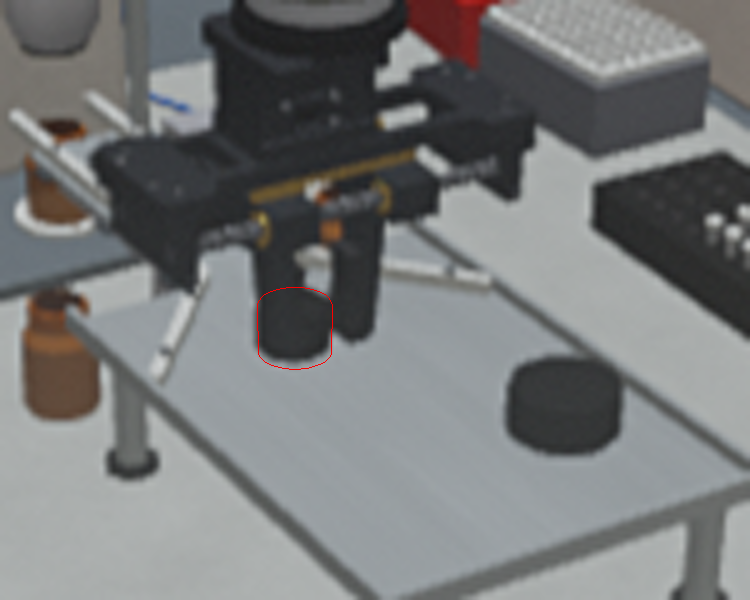

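```bash
python3 -m crank '[[0.006,0.0017,0,0],[0.008,0.0023,0,0],[0.008,0.0023,0,0],[0.008,0.0023,0,0],[0.008,0.0023,0,0],[0.008,0.0023,0,0],[0.006,0.0017,0,0],[0.005,0.001,0,0],[0.005,0,0,0],[0.004,0,0,0],[0.004,0,0,0],[0.004,0,0,0],[0.004,0,0,0],[0.004,0,0,0],[0,0,0,0]]'; python3 - <<'E'
from h import *
tcp()
q=vision.capture('side')
e=toC(arm.read_state()['eef_pos'])
dsil(q,[e+[0,22]],'w16.png',(130,230,240,360))
E
```

```text
time: 30.35
eef_pos: [528.3, 123.6, 78.2]
ee_rot: [-2.13, -2.309, -0.0]
ft_force: [0.6, 0.1, 0.1]
finger_gap: 21.9
t 30.35 TCP cap frame [ -0.2 -12.9] tip z 59.2 yaw err 0.002 F [0.6 0.1 0.1] gap 21.9
```

View pics/w16.png

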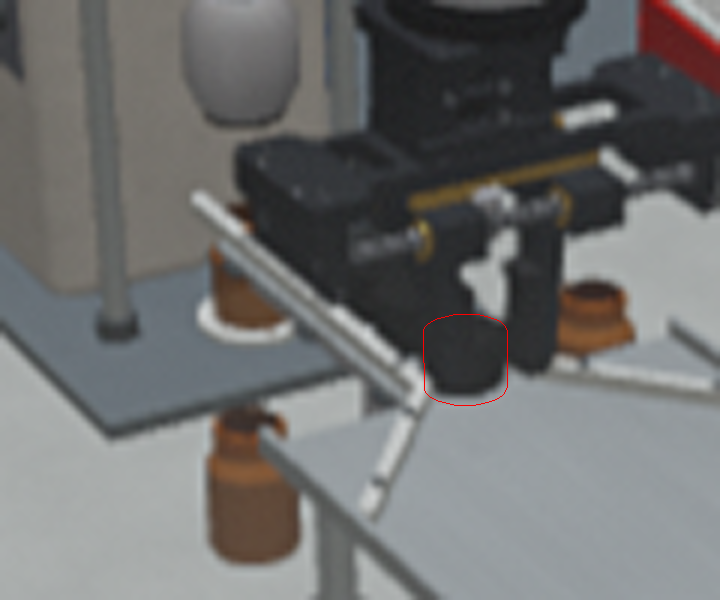

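```bash
python3 -m crank '[[0.004,0,0,0],[0.004,0,0,0],[0.004,0,0,0],[0.004,0,0,0],[0.004,0,0,0],[0.004,0,0,0],[0,0,0,0]]' | egrep 'pos|force'; for i in 1 2; do python3 -m crank '[[0.002,0,0,0],[0,0,0,0]]' | egrep 'pos|force'; done; python3 -c "
from h import *
tcp()"
```

```text
eef_pos: [526.4, 147.6, 78.2]
ft_force: [0.4, 0.5, -0.4]
eef_pos: [526.2, 149.4, 78.2]
ft_force: [-0.4, 1.0, -0.7]
eef_pos: [526.1, 151.4, 78.2]
ft_force: [0.5, -0.2, 0.7]
t 31.77 TCP cap frame [-0.2 15. ] tip z 59.2 yaw err 0.001 F [ 0.5 -0.2  0.7] gap 22.3
```

```bash
python3 -m crank '[[0.001,0,0,0],[0,0,0,0]]' | egrep 'pos|force'; python3 -m crank '[[0.001,0,0,0],[0,0,0,0]]' | egrep 'pos|force'; python3 - <<'E'
from h import *
tcp()
q=vision.capture('side')
dsil(q,[(0,40),(0,74),(0,108)],'w17.png',(130,230,240,360))
E
```

```text
eef_pos: [526.0, 152.3, 78.2]
ft_force: [-0.2, 0.2, -0.7]
eef_pos: [525.9, 153.4, 78.2]
ft_force: [-0.4, -0.1, -0.1]
t 32.27 TCP cap frame [-0.2 16.9] tip z 59.2 yaw err 0.002 F [-0.4 -0.1 -0.1] gap 21.9
```

View pics/w17.png

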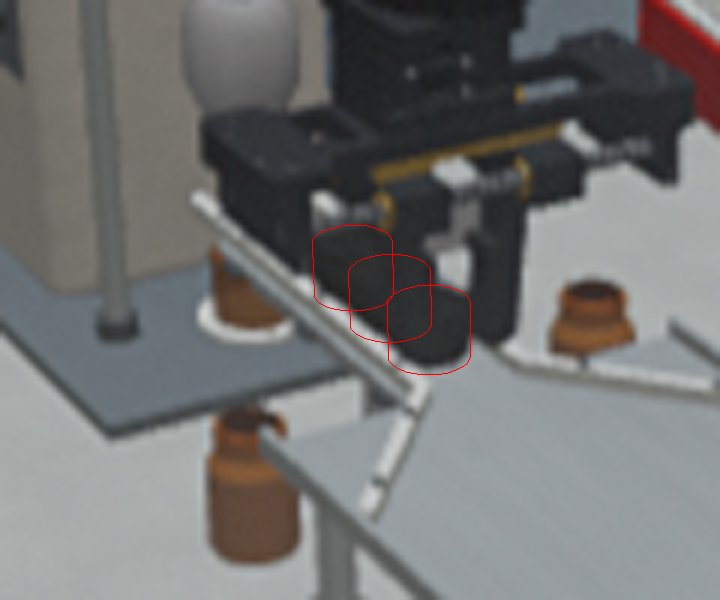

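Continue in 1 mm steps until the force shows the stop.

```bash
python3 -m crank '[[0.001,0,0,0],[0,0,0,0]]' | egrep 'pos|force'; python3 -m crank '[[0.001,0,0,0],[0,0,0,0]]' | egrep 'pos|force'; python3 -m crank '[[0.001,0,0,0],[0,0,0,0]]' | egrep 'pos|force'
```

```text
eef_pos: [525.8, 154.3, 78.2]
ft_force: [-0.4, 0.5, 0.2]
eef_pos: [525.8, 155.4, 78.2]
ft_force: [-0.3, 0.8, 0.5]
eef_pos: [525.7, 156.3, 78.2]
ft_force: [-0.1, -0.6, -0.1]
```

```bash
python3 -m crank '[[0.001,0,0,0],[0,0,0,0]]' | egrep 'pos|force'; python3 -m crank '[[0.0005,0,0,0],[0,0,0,0]]' | egrep 'pos|force'; python3 - <<'E'
from h import *
tcp()
q=vision.capture('side')
dsil(q,[(0,42)],'w18.png',(130,230,240,360))
E
```

```text
eef_pos: [525.7, 157.1, 78.2]
ft_force: [-0.6, -2.5, 0.6]
eef_pos: [525.7, 157.4, 78.3]
ft_force: [0.3, -5.0, -0.4]
t 33.58 TCP cap frame [-0.2 21. ] tip z 59.3 yaw err 0.001 F [ 0.3 -5.  -0.4] gap 22.1
```

View pics/w18.png

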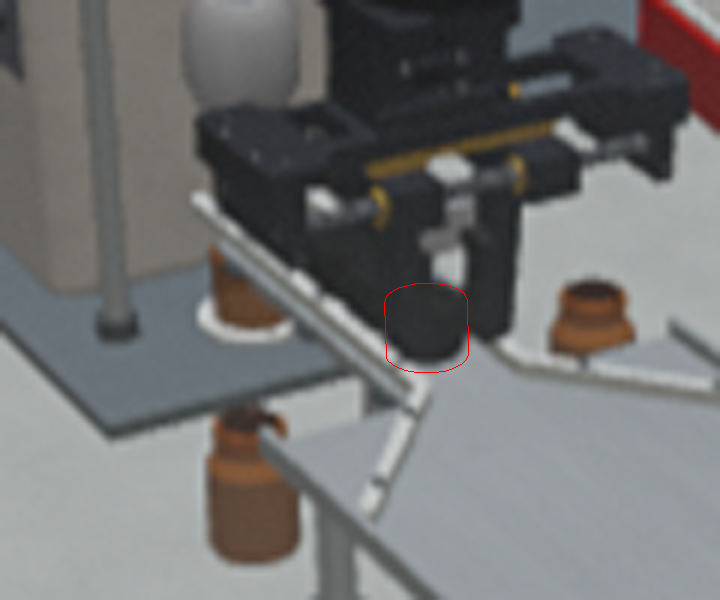

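Force now reads −5 N: the row is against the stop. Back off and lift away.

```bash
python3 -m crank '[[-0.003,0,0,0],[-0.006,0,0,0],[-0.008,0,0,0],[0,0,-0.02,0],[0,0,-0.03,0],[0,0,-0.03,0],[-0.04,0,0,0],[-0.04,0,0,0],[-0.04,0,0,0],[-0.04,0,0,0],[-0.04,0,0,0],[0,0,0,0]]'; python3 - <<'E'
from h import *
tcp()
for n in('side','top'):
    q=vision.capture(n); print(n); caps(q)
    a=q['color'][130:280,90:390] if n=='top' else q['color'][130:280,230:430]
    cv2.imwrite(f'pics/f_{n}.png',cv2.resize(a[...,::-1],(800,400) if n=='top' else (800,600),interpolation=cv2.INTER_CUBIC))
E
```

```text
time: 35.12
eef_pos: [542.9, -60.9, 158.1]
ee_rot: [2.135, 2.305, -0.0]
ft_force: [0.2, 0.4, -0.2]
finger_gap: 22.0
t 35.12 TCP cap frame [  -0.2 -198. ] tip z 139.1 yaw err -0.002 F [ 0.2  0.4 -0.2] gap 22.0
side
cap_1 0.57 [-1.  44.3] area 166 186
cap_1 0.45 [ 0.7 89.8] area 99 176
cap_1 0.4 [  0.6 122.7] area 106 170
top
cap_1 0.86 [ -0.3 109.7] area 284 313
cap_1 0.82 [-1.3 75.2] area 335 307
cap_1 0.62 [-0.9 40.4] area 285 301
cap_1 0.55 [86.8 58.4] area 361 309
cap_1 0.5 [-216.   150.9] area 579 331
large_cap 0.28 [  9.5 210.2] area 22586 650
```

View pics/f_top.png

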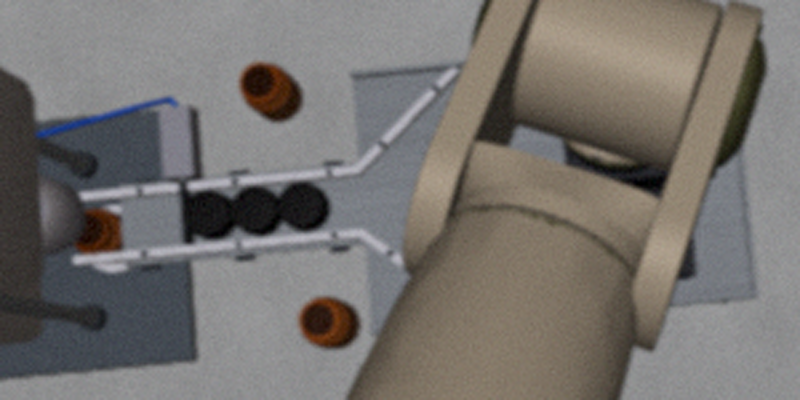

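View pics/f_side.png

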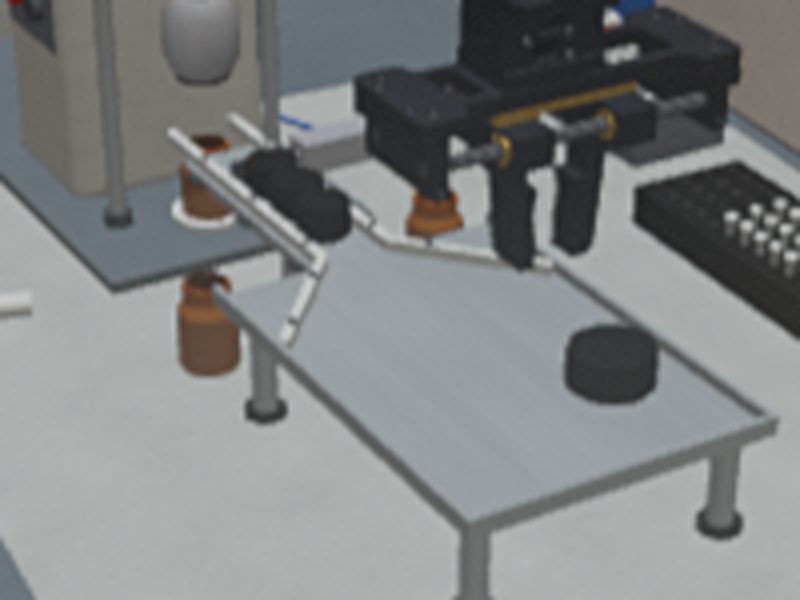

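Row at 110/75/40 mm against the stop, large cap in place, jars standing, robot clear.

```bash
python3 -c "
from plant import order
print(order.finish_job())"
```

```text
the job is handed in; nothing more can be done
None
```

All three small caps are in the track in a row against the stop, and I handed the job in at about 35 s of the 53 s allowed. I swept them through the gate one at a time with the fingertips held about 22 mm apart.

**Final checks:**
- **Row position:** the top camera puts the cap centres at about 110, 75 and 40 mm past the gate, within about 1.5 mm of the track's middle. The last push met about 5 N at the stop.
- **Everything else:** in the side view the large cap was still in place and the jars were standing. The gripper was clear of everything and the wrist force was about zero. I did not re-check the forceps, pipette or marker at the end, though the arm never went down near them.

**What failed or disagreed:**
- **First sweep missed:** the fingertips passed over the first cap without moving it. I lowered them gently onto the empty tray floor (about 17 N). They met the floor at a TCP height of 66 mm, which puts the tips about 23 mm higher than the TCP reading and `arm.nose_length` imply. I used that touch as the height reference for the rest.
- **Cameras disagreed:** the side camera put the two farther caps at about 90 and 123 mm, partly hidden behind the nearest one. I relied on the top view and the contact force instead.
- **Wrong detections:** the networks sometimes reported a jar or the arm as a cap. I discarded those.

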